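# Stack the gear set on its stand

## Task

Stack the gear set on the round green stand, hubs upward. First lift the red plate straight up off its two pins, keeping it level so that it does not cock and jam, and set it flat over the stand's spigot; then put the steel gear on the plate's hub, the brass gear on the steel one, and the blue gear on top, each well centred on the one below. Set every piece down gently rather than letting it drop, and leave the screwdriver, the spanner and the V-block where they lie.

Things in the scene. Friction and masses are not known exactly. Their poses are not given: they have to be found in the camera images.
- red_plate_c (a point): red plate 110 x 70 x 10 mm with a round hub on its middle (40 mm diameter, 18 mm high; 28 mm tall overall; 30 mm bore right through). About 0.35 kg. Starts flat on the pin block, pins through its 13 mm holes. Grip the hub across the plate's short side, clear of the pins. Point: on the hub's axis, 14 mm above the underside (4 mm above the plate's top face). x along the long side, z up. May end at any yaw.
- gear_steel_c (a point): large grey steel gear, lying flat, hub up: toothed disc 84 mm across, 12 mm thick, with a plain round hub on top, 40 mm in diameter and 18 mm high (30 mm tall overall; 30 mm bore right through). About 0.55 kg. Grip it by the hub. Point: on its axis, half-way up (15 mm above its underside, 3 mm above the top of the disc); z up.
- gear_brass_c (a point): medium yellow brass gear, lying flat, hub up: toothed disc 68 mm across, 12 mm thick, with a plain round hub on top, 40 mm in diameter and 18 mm high (30 mm tall overall; 30 mm bore right through). About 0.4 kg. Grip it by the hub. Point: on its axis, half-way up (15 mm above its underside, 3 mm above the top of the disc); z up.
- gear_blue_c (a point): small blue plastic gear, lying flat, hub up: toothed disc 54 mm across, 12 mm thick, with a plain round hub on top, 40 mm in diameter and 18 mm high (30 mm tall overall; 30 mm bore right through). About 0.12 kg. Grip it by the hub. Point: on its axis, half-way up (15 mm above its underside, 3 mm above the top of the disc); z up.
- stand_top (a point): round green stand, fixed for the episode: disc 110 mm across and 20 mm high, with a steel spigot on its middle, 20 mm in diameter and 14 mm high with a tapered tip, which goes into the red plate's bore. The point is on its axis on the disc's top face (20 mm above the bench); z up.
- pin_block: dark steel block, fixed for the episode, 120 x 80 mm and 20 mm high, with two upright pins 9 mm in diameter, 42 mm either side of the middle along its x, standing 22 mm above its top (12 mm above the red plate that lies on it). The origin is the centre of its underside, z up; its yaw is that of the red plate at the start.
- screwdriver: screwdriver with an orange handle, 170 mm long, lying loose on the bench: leave it. The origin is near its middle, on the bench; x along it.
- spanner: steel spanner, 150 mm long, lying loose on the bench: leave it. The origin is near its middle, on the bench; x along it.
- vblock: small steel V-block, 50 x 40 mm and 34 mm high, loose on the bench: leave it. The origin is the centre of its underside.

How it is judged (in metres and radians):
On the way, in this order (a step that is already met when the one before it is completed fails the run):
1. the red plate is lifted clear of both pins, level (z of red_plate_c in the frame of pin_block above 0.058 m and angle between red_plate_c's own z axis and vertical below 0.2 rad), for 0.05 s.
2. the red plate stands over the spigot and flat on the green stand, released (horizontal distance between red_plate_c and stand_top below 0.008 m and z of red_plate_c in the frame of stand_top between 0.01 and 0.018 m and angle between red_plate_c's own z axis and vertical below 0.1 rad and contact force between the fingers and red_plate below 0.1 N and linear speed of red_plate below 0.02 m/s), for 0.2 s.
3. the steel gear stands centred on the red plate's hub, released (horizontal distance between gear_steel_c and red_plate_c below 0.008 m and z of gear_steel_c in the frame of stand_top between 0.039 and 0.047 m and angle between gear_steel_c's own z axis and vertical below 0.1 rad and contact force between the fingers and gear_steel below 0.1 N and linear speed of gear_steel below 0.02 m/s), for 0.2 s.
4. the brass gear stands centred on the steel gear's hub, released (horizontal distance between gear_brass_c and gear_steel_c below 0.008 m and z of gear_brass_c in the frame of stand_top between 0.069 and 0.077 m and angle between gear_brass_c's own z axis and vertical below 0.1 rad and contact force between the fingers and gear_brass below 0.1 N and linear speed of gear_brass below 0.02 m/s), for 0.2 s.
5. the blue gear stands centred on the brass gear's hub, released (horizontal distance between gear_blue_c and gear_brass_c below 0.008 m and z of gear_blue_c in the frame of stand_top between 0.099 and 0.107 m and angle between gear_blue_c's own z axis and vertical below 0.1 rad and contact force between the fingers and gear_blue below 0.1 N and linear speed of gear_blue below 0.02 m/s), for 0.2 s.
At the end, for the whole second after the job is handed in: On the green stand, from below: red plate over the spigot, steel gear, brass gear, blue gear; each upright (within 0.1 rad), its axis within 8 mm of that of the piece below (the plate: of the stand), within 4 mm of its proper height, released and at rest (all of step 2 and all of step 3 and all of step 4 and all of step 5); the robot touches nothing.
It fails at once if the red plate is cocked by more than 0.2 rad while still on its pins (angle between red_plate_c's own z axis and vertical above 0.2 rad and z of red_plate_c in the frame of pin_block below 0.058 m and horizontal distance between red_plate_c and pin_block below 0.03 m).
It fails at once if a piece is let fall or knocked (faster than 0.5 m/s out of the fingers) ((contact force between the fingers and red_plate below 0.05 N and linear speed of red_plate above 0.5 m/s) or (contact force between the fingers and gear_steel below 0.05 N and linear speed of gear_steel above 0.5 m/s) or (contact force between the fingers and gear_brass below 0.05 N and linear speed of gear_brass above 0.5 m/s) or (contact force between the fingers and gear_blue below 0.05 N and linear speed of gear_blue above 0.5 m/s)).
It fails at once if the screwdriver, the spanner or the V-block is moved by more than 30 mm (distance of any of screwdriver, spanner, vblock from where it was at the start of the episode above 0.03 m).
It also fails if it takes over 138 s, if anything falls off the work surface, if the arm or the gripper's body presses on something with over 40 N, if the wrist force passes 120 N, or if a joint passes its speed limit or range.

## Robot

A 6-joint arm with a two-finger parallel gripper is mounted at the origin on the work surface. World frame = base frame: x ahead of the robot, y to its left, z up, the work surface at z = 0. Lengths are in mm, angles in degrees, forces in N, time in s.
With the tool pointing down it reaches from about 350 to 850 mm from the base axis. Payload 8.1 kg.
Tool frame: the origin (TCP) lies between the finger pads; the fingertips stand r.nose_length ahead of it and the grasp point (between the pads) lies 3 mm ahead of it (r.nose_length is the distance from the TCP to the fingertips, in mm); x points along the fingers, y is the direction in which the jaws open and shut, and the axes are right-handed (so a half turn about x gives the same grasp; the last joint's range is limited). The gripper opens to 85 mm and grips with 20 to 120 N. Pads are 22 mm wide; open, the fingers measure 114 mm over their backs; the gripper's body (76 mm by 85 mm) begins 54 mm behind the grasp point. The pads swing forward as they close: fully open they stand 13 mm farther back than shut.
Start: joints at [-4.893, 7.471, 85.268, -0, 87.261, -4.893], TCP at [600.005, 0.022, 253.292] pointing down, gripper open.
Joint ranges: [-169.43, 169.43], [-51.17, 129.36], [1.28, 143.12], [-76.62, 256.62], [0, 156.53], [-152.29, 152.29]. Speed limits (degrees/s): [136.94, 136.94, 159.86, 180, 180, 180].

## Interface

Orientations are given as [roll, pitch, yaw] about the fixed x, y, z axes, in that order (R = Rz(yaw) Ry(pitch) Rx(roll)).
In Python, from bench import sense, optics, order, r gives the robot as it stands.
- The arm moves only by the tool carry_out, never from a script. Its argument "commands" is one flat list of numbers, 7 for each row, row after row: the shift along the tool's x, y, z in m, then the turn, a rotation vector about the tool's x, y, z in degrees, then the closure, from -1 (fully open) to 1 (shut), so that 0 is half open. A call has 1 to 12 rows; each row is the pose to reach, as a shift and turn from the pose measured when the call began, along the tool's axes at that moment; what a row does not reach only later rows make up. A row lasts 1/8 s, in which the tool goes at most 62.5 mm and 10.7 degrees, less where a joint would pass 70% of its speed; a pose out of reach is approached as far as the arm can. A call with a gripper value outside its range is refused whole. The fingers move at their own pace and stop on an object; "grip_force" is the grip in N (left out, the last holds). Time passes only in rows, so rows that repeat a pose let the fingers close. It gives the time, the measured TCP pose, the force and the opening at its end, in the units of the state.
- sense(): the state, without advancing time (a new reading comes with each control period).
- optics.snapshot(name): name is "scene" or "side" or "wrist"; returns (picture, depth): 400x640x3 uint8, red, green, blue; 400x640 float32, mm along the optical axis (not along the pixel's ray), 0 where there is no reading.
- optics.calibration(name): a dict with "mtx" (3x3 intrinsics, pixels), "k1" (the pictures are not rectified: a ray, as slopes to the right and down, at radius r is drawn at 1 + k1 r^2 times it, then the intrinsics apply), "extrinsics" (4x4, takes a point from camera to world coordinates). Camera axes: x right, y up, looking along -z (the intrinsics and any distortion apply to the point x, -y, -z); pixel columns grow to the right and rows downward; lengths in mm; the calibration is good to about 2 mm. A picture is of the moment at which its call begins: read the wrist's pose just before it. calibration takes no time and is no camera call; for the wrist camera it gives the pose at the moment of the call.
- order.hand_in(): hands the job in, once; it reports no verdict.
The state is a dict: "time": time; "joint_pos": joint angles; "qd": joint speeds; "joint_efforts": joint torques, N m; "tool_pos": TCP position; "tcp_rot": TCP orientation; "ft_force": force on the tool from outside, world axes, zero at the start; "wrist_torque": the same for the moment, N m; "finger_gap": finger opening in mm.
Only numpy, scipy, OpenCV 4.12 (cv2) and the standard library are available. Lean on these libraries where they do the work, as an engineer would, in place of code of your own. Each camera call takes 0.05 s, during which the arm holds its last target. There are 200 camera calls.

## Working session

There is one attempt and no reset: what is moved stays moved. The work goes in short steps, Python scripts to look and compute and a tool call to move; the robot and the scene stay as the last step left them, time stands still between calls to the robot, and variables do not carry over. Pictures are saved under pics/ and viewed, about 12 in all and at most 16, crops included, and the job is handed in when it is done.

Besides the shell and the picture viewer there is one more tool, called after "Call:" in YAML: its name, and indented under it one key for each argument. carry_out: Moves the arm, as the interface text tells. Its arguments: {"type":"object","properties":{"commands":{"type":"array","items":{"type":"number"}},"grip_force":{"type":"number"}},"required":["commands"]}

```bash
mkdir -p pics; cat > h.py <<'E'
from bench import sense, optics, order, r
import numpy as np, cv2
def snap(n):
    c=optics.calibration(n); p,d=optics.snapshot(n); return p,d,c
def cloud(d,c):
    K=np.array(c["mtx"]);k=c["k1"];E=np.array(c["extrinsics"])
    v,u=np.mgrid[:400,:640].astype(np.float64)
    pts=np.stack([u.ravel(),v.ravel()],1)[:,None]
    n=cv2.undistortPoints(pts,K,np.array([k,0,0,0,0.])).reshape(400,640,2)
    P=np.stack([n[...,0]*d,-n[...,1]*d,-d,np.ones_like(d)],-1)
    W=(P@E.T)[...,:3]; W[d<=0]=np.nan
    return W
def save(n,p): cv2.imwrite("pics/"+n+".png",p[...,::-1])
E
python3 - <<'E'
from h import *
s=sense();print(s,r.nose_length)
for n in("scene","side","wrist"):
    p,d,c=snap(n);save(n+"0",p);W=cloud(d,c);np.savez("%s0.npz"%n,p=p,d=d,W=W)
    print(n,c["mtx"],c["k1"],np.round(c["extrinsics"],3).tolist(),(d>0).mean())
a=np.hstack([cv2.imread("pics/%s0.png"%n) for n in("scene","side")])
E
```

```text
{'time': 0.0, 'joint_pos': array([-4.89234898e+00,  7.51517733e+00,  8.53289763e+01, -1.42408353e-03,
        8.72613031e+01, -4.89175533e+00]), 'qd': array([ 0.14883399,  0.04681002,  0.1706699 , -0.0893902 ,  0.00924023,
       -0.01501303]), 'joint_efforts': array([-1.90700346e-03, -5.69404185e+01, -5.00557995e+01, -2.19391650e-04,
        1.44415747e-02,  7.24149572e-05]), 'tool_pos': array([5.99494610e+02, 6.45010914e-02, 2.52246574e+02]), 'tcp_rot': array([-94.11903503,  89.89453366, 175.88044067]), 'ft_force': array([-0.06603558, -0.26229647, -0.05926483]), 'wrist_torque': array([ 0.01862667, -0.00552063, -0.02242746]), 'finger_gap': 85.20901290249324} 22.0
scene [[385.73941361   0.         323.50117784]
 [  0.         385.73941361 199.00796517]
 [  0.           0.           1.        ]] -0.03466527237300664 [[0.388, -0.589, 0.709, 1055.522], [0.922, 0.249, -0.297, -212.491], [-0.002, 0.769, 0.639, 544.385], [0.0, 0.0, 0.0, 1.0]] 0.99592578125
side [[374.2194555    0.         315.77653785]
 [  0.         374.2194555  202.01821321]
 [  0.           0.           1.        ]] -0.0727445386996021 [[0.877, 0.32, -0.359, 264.975], [-0.48, 0.553, -0.68, -510.557], [-0.019, 0.769, 0.639, 541.9], [0.0, 0.0, 0.0, 1.0]] 0.995828125
wrist [[305.6545755    0.         317.66147276]
 [  0.         305.6545755  196.3489072 ]
 [  0.           0.           1.        ]] -0.028160965518550823 [[1.0, -0.001, 0.001, 598.444], [0.0, 0.952, 0.307, 78.405], [-0.001, -0.307, 0.952, 373.488], [0.0, 0.0, 0.0, 1.0]] 0.996203125
```

View pics/scene0.png

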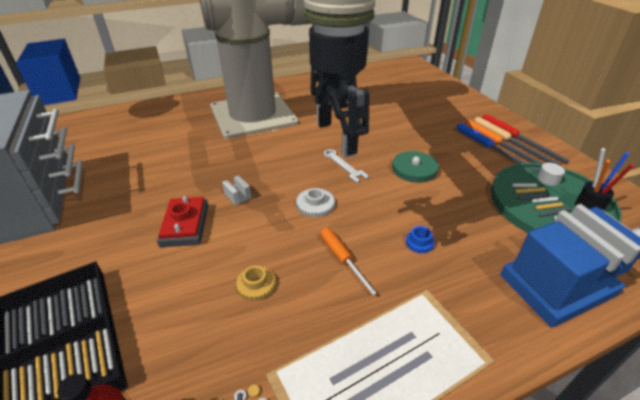

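View pics/side0.png

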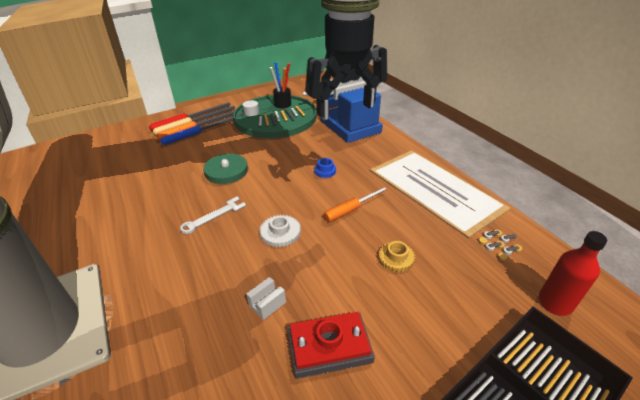

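View pics/wrist0.png

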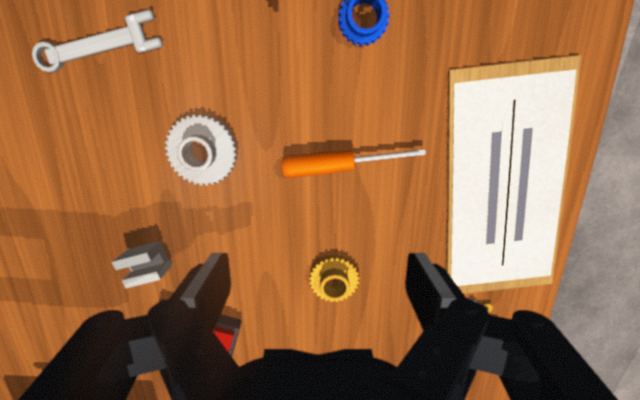

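The scene view shows the red plate (183,213), V-block (237,190), steel gear (315,200), brass gear (256,280), blue gear (421,237), green stand (415,166), screwdriver (345,260) and spanner (345,165). The side and wrist views agree with it.

```bash
cat >> h.py <<'E'
def circ(P):
    A=np.c_[2*P,np.ones(len(P))];b=(P**2).sum(1);s=np.linalg.lstsq(A,b,rcond=None)[0]
    return s[:2],np.sqrt(s[2]+s[:2]@s[:2])
def masks(p):
    H=cv2.cvtColor(p,cv2.COLOR_RGB2HSV);h,s,v=[H[...,i].astype(int) for i in range(3)]
    return dict(red=((h<4)|(h>174))&(s>170)&(v>50),brass=(h>17)&(h<30)&(s>120)&(v>60),
      blue=(h>108)&(h<126)&(s>150)&(v>50),stand=(h>65)&(h<90)&(s>90),steel=(s<60)&(v>70),pins=(s<60)&(v>70))
def ell(W,m,z0,z1,c,R):
    "points of mask in height band near c -> (n, mean, enclosing circle, median z)"
    q=m&(W[...,2]>z0)&(W[...,2]<z1)&(np.hypot(W[...,0]-c[0],W[...,1]-c[1])<R)
    P=W[q]
    if len(P)<6: return None
    cc,rr=cv2.minEnclosingCircle(P[:,:2].astype(np.float32))
    return len(P),P[:,:2].mean(0).round(1),np.round(cc,1),round(rr,1),np.median(P[:,2]).round(1)
E
python3 - <<'E'
from h import *
seed=dict(scene=dict(red=(183,213),steel=(315,202),brass=(256,282),blue=(421,240),stand=(400,170)),
 side=dict(red=(310,350),steel=(270,240),brass=(397,262),blue=(325,170),stand=(215,172)))
b=dict(red=(41,53),steel=(24,36),brass=(24,36),blue=(24,36),stand=(14,26))
for n in seed:
    z=np.load(n+"0.npz");W=z["W"];M=masks(z["p"])
    for o,(u,v) in seed[n].items():
        c=W[v,u];R=75
        lo=ell(W,M[o] if o!="steel" else M[o],3 if o!="red" else 22,60,c,R)
        print(n,o,np.round(c),lo,'| top',ell(W,M[o],*b[o],lo[2],60 if o=="stand" else 30))
        if o=="red":
            q=M[o]&(abs(W[...,2]-30)<5)&(np.hypot(W[...,0]-c[0],W[...,1]-c[1])<90)
            print(cv2.minAreaRect(W[q][:,:2].astype(np.float32)))
            q=(np.hypot(W[...,0]-c[0],W[...,1]-c[1])<90)&(abs(W[...,2]-41)<7)&M["pins"];print("pins",W[q].round(0).tolist()[:14])
    for o,(u,v) in dict(scene=dict(vb=(237,188),sd1=(330,240),sd2=(375,292),sp1=(330,155),sp2=(362,178)),side=dict(vb=(265,295),sd1=(335,212),sd2=(383,190),sp1=(188,227),sp2=(238,205)))[n].items(): print(o,W[v,u].round())
E
```

```text
scene red [ 434. -249.   45.] (1223, array([ 429.5, -254.1]), array([ 419.8, -252.8]), 62.3, np.float64(29.8)) | top (171, array([ 419.7, -253.7]), array([ 417.1, -252.6]), 21.5, np.float64(46.1))
((418.2632751464844, -252.9740447998047), (69.28150939941406, 111.5094223022461), 72.9535903930664)
pins [[379.0, -241.0, 41.0], [378.0, -240.0, 40.0], [380.0, -244.0, 40.0], [380.0, -242.0, 40.0], [378.0, -240.0, 38.0], [381.0, -238.0, 39.0], [379.0, -244.0, 37.0], [381.0, -242.0, 38.0], [381.0, -241.0, 37.0], [381.0, -239.0, 37.0], [380.0, -243.0, 35.0], [381.0, -241.0, 35.0], [382.0, -239.0, 35.0], [459.0, -268.0, 42.0]]
scene steel [476.  11.  20.] (821, array([467. ,  14.3]), array([459.5,  16.6]), 43.3, np.float64(10.1)) | top (105, array([460.5,  16.9]), array([459.6,  17.4]), 20.1, np.float64(27.1))
scene brass [ 640. -160.   30.] (984, array([ 628.1, -160.3]), array([ 621.5, -159.1]), 33.9, np.float64(11.7)) | top (204, array([ 622.7, -159.5]), array([ 621.5, -159.7]), 20.4, np.float64(28.6))
scene blue [662. 150.  26.] (502, array([652.3, 155.7]), array([649.3, 158.6]), 25.5, np.f
[... 1175 characters left out ...]
), 20.5, np.float64(28.4))
side brass [ 611. -174.   11.] (732, array([ 615.3, -165.4]), array([ 619.7, -159.9]), 33.4, np.float64(12.8)) | top (170, array([ 619.9, -161. ]), array([ 620.4, -159.3]), 20.0, np.float64(29.1))
side blue [637. 142.  19.] (290, array([643. , 153.1]), array([645.3, 156.1]), 26.2, np.float64(15.9)) | top (78, array([644.9, 156.5]), array([644.9, 158.8]), 19.3, np.float64(27.6))
side stand [400. 271.  19.] (767, array([424.2, 273.9]), array([431.4, 288.1]), 56.3, np.float64(18.5)) | top (752, array([428.6, 281. ]), array([432. , 288.3]), 56.1, np.float64(18.6))
vb [ 367. -123.   13.]
sd1 [576.  -7.  24.]
sd2 [715.  12.  15.]
sp1 [293. 123.   6.]
sp2 [410. 139.   6.]
```

```bash
cat >> h.py <<'E'
from scipy.spatial.transform import Rotation as Ro
def cur():
    s=sense();return np.array(s["tool_pos"]),Ro.from_euler("xyz",s["tcp_rot"],degrees=True).as_matrix(),s
def down(th):
    a,b=np.cos(np.radians(th)),np.sin(np.radians(th));return np.array([[0,a,b],[0,b,-a],[-1,0,0]])
def go(*T):
    "targets (x,y,z,jaw angle mod 180) -> row numbers"
    p,R,s=cur();th0=np.degrees(np.arctan2(R[1,1],R[0,1]))
    print("t",round(s["time"],2),"tcp",p.round(1),"jaw",th0.round(1),"j6",s["joint_pos"][5].round(1),"F",np.round(s["ft_force"],1),"gap",round(s["finger_gap"],1),"nose",r.nose_length)
    for x,y,z,th in T:
        th=th0+(th-th0+90)%180-90
        print((x,y,z),np.round(R.T@(np.array([x,y,z])-p)/1000,4).tolist(),Ro.from_matrix(R.T@down(th)).as_rotvec(degrees=True).round(1).tolist())
E
python3 - <<'E'
from h import *
go((417.5,-253.2,150,72.8),(417.5,-253.2,54,72.8))
E
```

```text
t 0.15 tcp [5.996e+02 1.000e-01 2.525e+02] jaw 0.0 j6 -4.9 F [-0.3 -0.1 -1. ] gap 85.4 nose 22.0
(417.5, -253.2, 150) [0.1027, -0.182, 0.2533] [-72.8, -0.1, 0.1]
(417.5, -253.2, 54) [0.1987, -0.1818, 0.2533] [-72.8, -0.1, 0.1]
```

Call:
carry_out:
  commands: [0.05,-0.09,0.125,-36,0,0,-0.3,0.05,-0.09,0.125,-36,0,0,-0.3,0.05,-0.09,0.125,-36,0,0,-0.3,0.1,-0.182,0.253,-73,0,0,-0.3,0.1,-0.182,0.253,-73,0,0,-0.3,0.1,-0.182,0.253,-73,0,0,-0.3,0.1,-0.182,0.253,-73,0,0,-0.3,0.1,-0.182,0.253,-73,0,0,-0.3,0.1,-0.182,0.253,-73,0,0,-0.3,0.1,-0.182,0.253,-73,0,0,-0.3]
  grip_force: 60

```text
time: 1.4
tool_pos: [418.0, -252.5, 153.0]
tcp_rot: [-158.2, 89.9, -175.2]
ft_force: [-0.4, 0.1, -1.0]
finger_gap: 55.4
```

```bash
python3 - <<'E'
from h import *
p,d,c=snap("side");save("side1",p)
p,d,c=snap("wrist");save("wrist1",p);W=cloud(d,c);M=masks(p)
print(ell(W,M["red"],41,53,(417,-253),30),cv2.minAreaRect(W[M["red"]&(abs(W[...,2]-30)<4)][:,:2].astype(np.float32)))
go((417.5,-253.2,54,72.8))
E
```

```text
(1013, array([ 416., -253.]), array([ 416.7, -253. ]), 20.1, np.float64(48.2)) ((416.49798583984375, -252.92868041992188), (69.87191009521484, 109.7308349609375), 72.51185607910156)
t 1.5 tcp [ 417.9 -252.5  152.9] jaw 73.0 j6 -110.1 F [-0.6  0.1  0.2] gap 55.1 nose 22.0
(417.5, -253.2, 54) [0.0989, -0.0007, -0.0001] [0.2, -0.1, 0.0]
```

Call:
carry_out:
  commands: [0.05,-0.0008,-0.0008,0,0,0,-0.3,0.08,-0.0008,-0.0008,0,0,0,-0.3,0.09,-0.0008,-0.0008,0,0,0,-0.3,0.097,-0.0008,-0.0008,0,0,0,-0.3,0.097,-0.0008,-0.0008,0,0,0,-0.3,0.097,-0.0008,-0.0008,0,0,0,-0.3]

```text
time: 2.25
tool_pos: [417.6, -253.7, 57.1]
tcp_rot: [-54.7, 89.9, -71.7]
ft_force: [0.3, 0.9, 0.1]
finger_gap: 55.5
```

```bash
python3 - <<'E'
from h import *
p,d,c=snap("side");cv2.imwrite("pics/side2.png",cv2.resize(p[250:400,230:430,::-1],None,fx=4,fy=4))
go((417,-253,54,72.8))
E
```

```text
t 2.3 tcp [ 417.5 -253.6   57.1] jaw 73.0 j6 -110.2 F [-0.5  0.3  0.5] gap 55.2 nose 22.0
(417, -253, 54) [0.0031, 0.0004, -0.0007] [0.2, 0.0, 0.1]
```

View pics/side2.png

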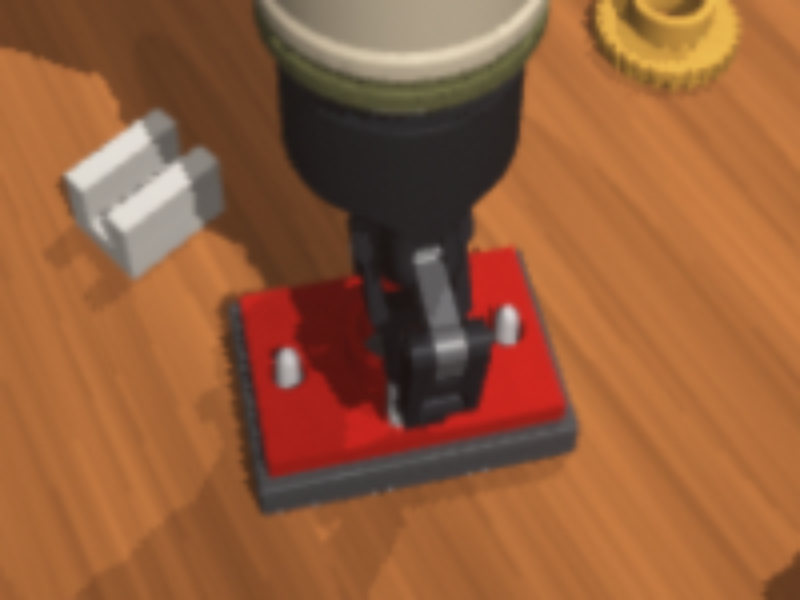

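The crop shows the fingers straddling the hub, tips at about (440,415) just above the plate. I'll close on it at nearly this height.

Call:
carry_out:
  commands: [0.001,0.0004,-0.0006,0,0,0,1,0.001,0.0004,-0.0006,0,0,0,1,0.001,0.0004,-0.0006,0,0,0,1,0.001,0.0004,-0.0006,0,0,0,1,0.001,0.0004,-0.0006,0,0,0,1,0.001,0.0004,-0.0006,0,0,0,1]
  grip_force: 70

```text
time: 3.05
tool_pos: [417.7, -253.4, 57.5]
tcp_rot: [-33.6, 89.9, -50.6]
ft_force: [-3.3, 3.4, 10.0]
finger_gap: 37.0
```

Call:
carry_out:
  commands: [-0.004,0,0,0,0,0,1,-0.008,0,0,0,0,0,1,-0.014,0,0,0,0,0,1,-0.02,0,0,0,0,0,1,-0.02,0,0,0,0,0,1]

```text
time: 3.68
tool_pos: [418.0, -253.7, 78.2]
tcp_rot: [-28.9, 89.8, -45.9]
ft_force: [0.2, 0.4, -3.7]
finger_gap: 37.2
```

```bash
python3 - <<'E'
from h import *
p,d,c=snap("side");cv2.imwrite("pics/side3.png",cv2.resize(p[250:400,230:430,::-1],None,fx=4,fy=4))
W=cloud(d,c);q=masks(p)["red"]&(np.hypot(W[...,0]-417,W[...,1]+253)<75)
P=W[q];P=P[(P[:,2]<58)];A=np.c_[P[:,:2]-[417,-253],np.ones(len(P))]
for i in range(4):
    s=np.linalg.lstsq(A,P[:,2],rcond=None)[0];e=abs(P[:,2]-A@s);P,A=P[e<4],A[e<4]
print("plane",s,len(P))
go((417,-253,54,72.8))
E
```

```text
plane [1.95348753e-03 1.10797755e-03 5.02071325e+01] 2100
t 3.73 tcp [ 417.8 -253.5   77.8] jaw 73.0 j6 -110.2 F [-0.3 -0.5 -4.4] gap 36.7 nose 22.0
(417, -253, 54) [0.0238, 0.0003, -0.001] [0.2, 0.2, 0.1]
```

View pics/side3.png

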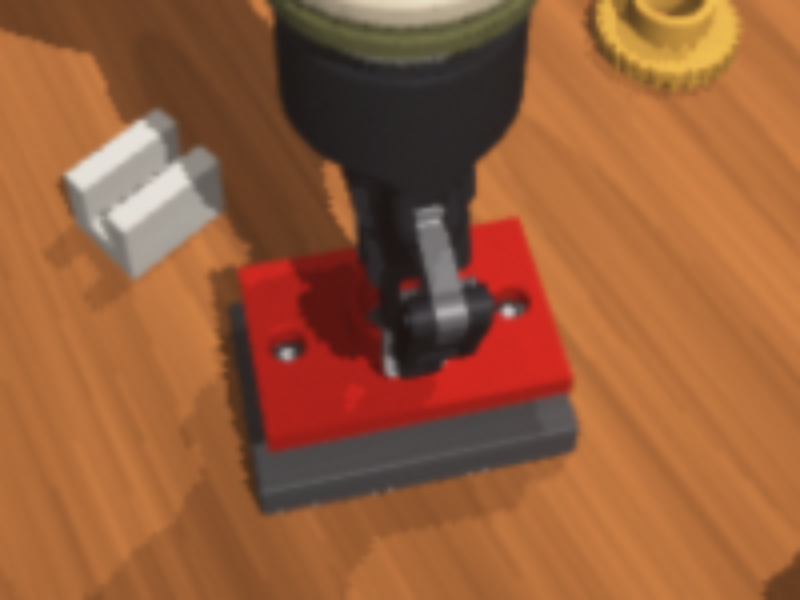

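The plate is up and level: measured tilt is about 0.1°, and the holes at (288,348) and (510,305) are clear of jamming.

Call:
carry_out:
  commands: [-0.01,0,0,0,0,0,1,-0.02,0,0,0,0,0,1,-0.035,0,0,0,0,0,1,-0.055,0,0,0,0,0,1,-0.072,0,0,0,0,0,1,-0.072,0,0,0,0,0,1]

```text
time: 4.47
tool_pos: [418.8, -254.2, 152.1]
tcp_rot: [-25.0, 89.6, -42.0]
ft_force: [0.4, -0.2, -4.8]
finger_gap: 36.9
```

```bash
python3 - <<'E'
from h import *
for n in("scene","side"):
    z=np.load(n+"0.npz");W=z["W"];dd=np.hypot(W[...,0]-433,W[...,1]-288)
    q=(dd<15)&(W[...,2]>25)&(W[...,2]<40);print(n,"spigot",q.sum(),W[q].mean(0).round(1),np.ptp(W[q],0).round(1))
    q=(dd<170)&(dd>65)&(W[...,2]>12);print(q.sum(),np.round([dd[q].min(),W[q][:,2].max()],0) if q.any() else "")
s,d,c=snap("scene");
go((433,288,150,73),(433,288,80,73))
E
```

```text
scene spigot 35 [433.7 287.3  29.2] [15.4 17.6  8.3]
0 
side spigot 39 [430.6 285.5  29.9] [18.5 18.5  8.5]
0 
t 4.53 tcp [ 418.2 -253.7  150.7] jaw 73.0 j6 -110.2 F [-1.5  0.7 -4.2] gap 36.9 nose 22.0
(433, 288, 150) [-0.0011, 0.5223, -0.1445] [-0.0, 0.3, 0.1]
(433, 288, 80) [0.0689, 0.5225, -0.1448] [-0.0, 0.3, 0.1]
```

Call:
carry_out:
  commands: [0,0.02,-0.006,0,0,0,1,0,0.06,-0.017,0,0,0,1,0,0.11,-0.03,0,0,0,1,0,0.165,-0.046,0,0,0,1,0,0.22,-0.061,0,0,0,1,0,0.275,-0.076,0,0,0,1,0,0.33,-0.091,0,0,0,1,0,0.385,-0.107,0,0,0,1,0,0.435,-0.12,0,0,0,1,0,0.48,-0.133,0,0,0,1,0,0.51,-0.141,0,0,0,1,0,0.522,-0.1445,0,0,0,1]

```text
time: 6.02
tool_pos: [431.2, 289.5, 147.8]
tcp_rot: [-49.8, 89.7, -66.7]
ft_force: [-0.3, -0.2, -3.8]
finger_gap: 36.6
```

Call:
carry_out:
  commands: [0.0,0,0,0,0,0,1,0,0,0,0,0,0,1,0,0,0,0,0,0,1]

```text
time: 6.4
tool_pos: [431.2, 288.5, 147.7]
tcp_rot: [-53.2, 89.7, -70.2]
ft_force: [0.2, -0.7, -3.3]
finger_gap: 36.9
```

```bash
python3 - <<'E'
from h import *
p,d,c=snap("wrist");save("wrist2",p)
for n in("scene","side"):
    p,d,c=snap(n);W=cloud(d,c);M=masks(p)
    if n=="side": save("side4",p)
    q=M["red"]&(abs(W[...,2]-118)<15)&(np.hypot(W[...,0]-433,W[...,1]-288)<90)
    P=W[q];print(n,cv2.minAreaRect(P[:,:2].astype(np.float32)),np.median(P[:,2]))
go((432.5,287,80,73),(432.5,287,60,73))
E
```

```text
scene ((433.04620361328125, 285.1875), (68.0981216430664, 109.09712982177734), 72.62986755371094) 118.17890187597692
side ((431.9887390136719, 286.9670715332031), (75.48731994628906, 109.18340301513672), 71.9122543334961) 119.4766514739743
t 6.55 tcp [431.4 288.9 147.9] jaw 73.1 j6 -44.7 F [ 0.1  1.  -3.1] gap 37.2 nose 22.0
(432.5, 287, 80) [0.0679, -0.0013, 0.0014] [0.1, 0.2, 0.2]
(432.5, 287, 60) [0.0879, -0.0012, 0.0013] [0.1, 0.2, 0.2]
```

View pics/wrist2.png

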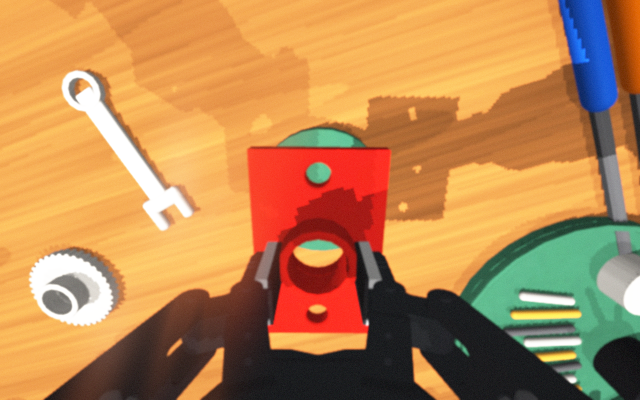

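The wrist view shows the plate level in the jaws, hub bore at (318,255), above the green stand, with the tool tray well clear to the right (x>460).

Call:
carry_out:
  commands: [0.02,0.0005,0.0015,0,0,0,1,0.045,0.0005,0.0015,0,0,0,1,0.062,0.0005,0.0015,0,0,0,1,0.07,0.0005,0.0015,0,0,0,1,0.07,0.0005,0.0015,0,0,0,1,0.07,0.0005,0.0015,0,0,0,1]

```text
time: 7.3
tool_pos: [433.8, 289.0, 78.9]
tcp_rot: [-28.5, 89.7, -45.5]
ft_force: [-0.4, -0.1, -3.6]
finger_gap: 37.0
```

```bash
python3 - <<'E'
from h import *
for n in("scene","side"):
    p,d,c=snap(n);W=cloud(d,c);M=masks(p)
    q=M["red"]&(abs(W[...,2]-50)<6)&(np.hypot(W[...,0]-433,W[...,1]-288)<90)
    P=W[q];print(n,cv2.minAreaRect(P[:,:2].astype(np.float32)),np.median(P[:,2]))
go((433,289,57.5,73))
E
```

```text
scene ((435.43682861328125, 285.9327087402344), (69.95472717285156, 109.80493927001953), 73.38811492919922) 48.93577160169082
side ((433.347412109375, 285.8155212402344), (74.5422134399414, 106.91915130615234), 71.718017578125) 50.08787936233267
t 7.4 tcp [433.8 289.1  78.9] jaw 73.1 j6 -44.7 F [ 0.2 -0.5 -4.8] gap 36.9 nose 22.0
(433, 289, 57.5) [0.0214, -0.0002, -0.0008] [0.1, 0.2, 0.1]
```

Call:
carry_out:
  commands: [0.006,0.0007,-0.001,0,0,0,1,0.012,0.0007,-0.001,0,0,0,1,0.016,0.0007,-0.001,0,0,0,1,0.019,0.0007,-0.001,0,0,0,1,0.021,0.0007,-0.001,0,0,0,1,0.022,0.0007,-0.001,0,0,0,1,0.022,0.0007,-0.001,0,0,0,1]

```text
time: 8.28
tool_pos: [433.2, 290.0, 57.5]
tcp_rot: [-25.3, 89.7, -42.2]
ft_force: [-5.1, -3.4, 3.7]
finger_gap: 37.1
```

Call:
carry_out:
  commands: [0,0,0,0,0,0,0,0,0,0,0,0,0,-0.2,0,0,0,0,0,0,-0.3,0,0,0,0,0,0,-0.3,-0.03,0,0,0,0,0,-0.3,-0.08,0,0,0,0,0,-0.3,-0.11,0,0,0,0,0,-0.3,-0.11,0,0,0,0,0,-0.3,-0.11,0,0,0,0,0,-0.3]

```text
time: 9.4
tool_pos: [432.5, 290.1, 166.7]
tcp_rot: [-36.7, 89.7, -53.6]
ft_force: [0.4, 0.2, -0.3]
finger_gap: 55.2
```

```bash
python3 - <<'E'
from h import *
for n in("wrist","scene","side"):
    p,d,c=snap(n);W=cloud(d,c);M=masks(p);save(n+"5",p)
    q=M["red"]&(abs(W[...,2]-30)<5)&(np.hypot(W[...,0]-433,W[...,1]-288)<90)
    P=W[q];print(n,cv2.minAreaRect(P[:,:2].astype(np.float32))[:2],ell(W,M["red"],41,54,(433,288),32))
    s=ell(W,M["steel"],24,36,(459,17),30);print("steel",s)
    q=(np.hypot(W[...,0]-433,W[...,1]-288)<13)&(W[...,2]<40)&(W[...,2]>30)&M["steel"];print("spigot top",q.sum(),W[q].mean(0) if q.any() else"")
go((459,17.7,150,0),(459,17.7,37,0))
E
```

```text
wrist ((432.2061767578125, 289.9988708496094), (69.08893585205078, 109.47846984863281)) (895, array([431.8, 289.5]), array([432.4, 289.3]), 20.2, np.float64(48.3))
steel (761, array([456.6,  21.4]), array([457.4,  19.9]), 20.5, np.float64(29.7))
spigot top 306 [430.03275577 290.41101208  33.5152708 ]
scene ((435.4759216308594, 286.9215087890625), (69.43119049072266, 109.70712280273438)) (96, array([435.2, 286.5]), array([433.4, 286.4]), 21.0, np.float64(44.6))
steel (102, array([460.7,  16.9]), array([460.1,  17.1]), 19.8, np.float64(26.9))
spigot top 0 
side ((432.9132080078125, 287.7638854980469), (73.76493835449219, 107.3216552734375)) (94, array([432.9, 285.3]), array([431.6, 286.6]), 21.5, np.float64(45.4))
steel (145, array([456.8,  16.2]), array([458.1,  18.5]), 20.7, np.float64(28.4))
spigot top 0 
t 9.55 tcp [432.  289.8 165.8] jaw 73.1 j6 -44.6 F [ 0.4  0.6 -0.6] gap 55.5 nose 22.0
(459, 17.7, 150) [0.0171, -0.2523, 0.1051] [73.1, 0.3, 0.1]
(459, 17.7, 37) [0.1301, -0.2519, 0.1049] [73.1, 0.3, 0.1]
```

View pics/wrist5.png

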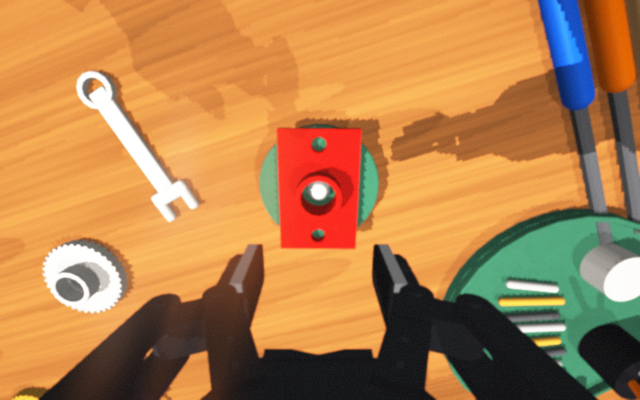

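The wrist view shows the plate seated flat on the stand with the spigot inside the bore (318,192), off by about 2 mm. The depth puts its top face at the right height. On to the steel gear.

Call:
carry_out:
  commands: [0,-0.05,0.02,0,0,0,-0.3,0,-0.1,0.041,0,0,0,-0.3,0.01,-0.15,0.062,0,0,0,-0.3,0.015,-0.2,0.083,0,0,0,-0.3,0.025,-0.24,0.1,0,0,0,-0.3,0.035,-0.252,0.105,0,0,0,-0.3,0.035,-0.252,0.105,0,0,0,-0.3,0.035,-0.252,0.105,0,0,0,-0.3]

```text
time: 10.55
tool_pos: [458.8, 19.1, 131.9]
tcp_rot: [-67.6, 89.8, -84.5]
ft_force: [0.5, 0.1, 0.8]
finger_gap: 55.3
```

```bash
python3 - <<'E'
from h import *
p,d,c=snap("wrist");W=cloud(d,c);M=masks(p);save("wrist6",p)
s=ell(W,M["steel"],26,34,(459,18),27);print("steel",s,ell(W,M["steel"],5,34,(459,18),55))
x,y=s[2];go((x,y,39,73))
E
```

```text
steel (938, array([457. ,  18.7]), array([457.6,  18.8]), 20.0, np.float64(30.3)) (6768, array([454.6,  19.7]), array([457.9,  18.3]), 42.4, np.float64(12.8))
t 10.6 tcp [459.   19.2 132.2] jaw 73.1 j6 -76.9 F [-0.1 -0.1  0.5] gap 55.6 nose 22.0
(np.float64(457.6), np.float64(18.8), 39) [0.0932, -0.0005, -0.0015] [0.1, 0.1, 0.2]
```

Call:
carry_out:
  commands: [0.04,-0.0005,-0.0015,0,0,0,-0.3,0.07,-0.0005,-0.0015,0,0,0,-0.3,0.085,-0.0005,-0.0015,0,0,0,-0.3,0.0925,-0.0005,-0.0015,0,0,0,-0.3,0.0925,-0.0005,-0.0015,0,0,0,-0.3,0.0925,-0.0005,-0.0015,0,0,0,1,0.0925,-0.0005,-0.0015,0,0,0,1,0.0925,-0.0005,-0.0015,0,0,0,1,0.0925,-0.0005,-0.0015,0,0,0,1,0.0925,-0.0005,-0.0015,0,0,0,1]
  grip_force: 90

```text
time: 11.85
tool_pos: [458.7, 19.0, 41.7]
tcp_rot: [-33.5, 89.7, -50.3]
ft_force: [-4.4, 0.6, 10.0]
finger_gap: 36.0
```

Call:
carry_out:
  commands: [-0.01,0,0,0,0,0,1,-0.025,0,0,0,0,0,1,-0.05,0,0,0,0,0,1,-0.08,0,0,0,0,0,1,-0.105,0,0,0,0,0,1,-0.12,0,0,0,0,0,1,-0.12,0,0,0,0,0,1]

```text
time: 12.72
tool_pos: [459.2, 19.3, 163.2]
tcp_rot: [-17.6, 89.6, -34.5]
ft_force: [0.2, -0.0, -5.1]
finger_gap: 35.8
```

```bash
python3 - <<'E'
from h import *
p,d,c=snap("wrist");W=cloud(d,c);M=masks(p);save("wrist7",p)
P,R,s=cur();z=P[2]-41.7
print(ell(W,M["steel"],z+25,z+34,P,24),ell(W,M["steel"],z+5,z+16,P,50))
go((432.5,289.6,160,73))
E
```

```text
(2556, array([457.4,  19.1]), array([455.7,  20.2]), 22.8, np.float64(151.4)) (8948, array([445.9,  22.6]), array([458.4,  18.9]), 42.3, np.float64(133.8))
t 12.78 tcp [458.4  19.4 161.8] jaw 73.1 j6 -76.9 F [-0.3 -0.  -4. ] gap 35.8 nose 22.0
(432.5, 289.6, 160) [0.0006, 0.2511, -0.1032] [0.1, 0.3, 0.2]
```

View pics/wrist7.png

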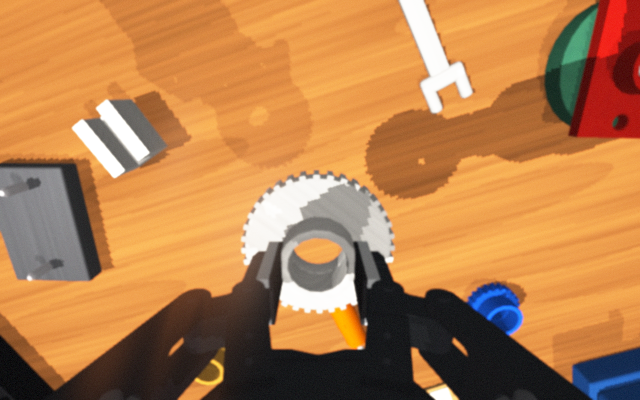

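The wrist view shows the steel gear held level by its hub (bore at (318,255)), centred between the jaws.

Call:
carry_out:
  commands: [0,0.015,-0.006,0,0,0,1,0,0.05,-0.021,0,0,0,1,0,0.095,-0.039,0,0,0,1,0,0.14,-0.058,0,0,0,1,0,0.185,-0.076,0,0,0,1,0,0.22,-0.091,0,0,0,1,0,0.242,-0.1,0,0,0,1,0,0.2514,-0.1036,0,0,0,1,0,0.2514,-0.1036,0,0,0,1,0,0.2514,-0.1036,0,0,0,1,0,0.2514,-0.1036,0,0,0,1]

```text
time: 14.15
tool_pos: [432.4, 289.2, 160.6]
tcp_rot: [-31.8, 89.7, -48.7]
ft_force: [0.2, -0.1, -4.4]
finger_gap: 35.9
```

```bash
python3 - <<'E'
from h import *
go((432.8,290,105,73),(432.8,290,90,73))
E
```

```text
t 14.15 tcp [432.4 289.2 160.6] jaw 73.1 j6 -44.7 F [ 0.2 -0.1 -4.4] gap 35.9 nose 22.0
(432.8, 290, 105) [0.0556, 0.0011, -0.0001] [0.1, 0.3, 0.2]
(432.8, 290, 90) [0.0706, 0.0011, -0.0002] [0.1, 0.3, 0.2]
```

Call:
carry_out:
  commands: [0.02,0.001,0,0,0,0,1,0.045,0.001,0,0,0,0,1,0.058,0.001,0,0,0,0,1,0.063,0.001,0,0,0,0,1,0.066,0.001,0,0,0,0,1,0.068,0.001,0,0,0,0,1,0.07,0.001,0,0,0,0,1,0.07,0.001,0,0,0,0,1]

```text
time: 15.15
tool_pos: [433.0, 289.9, 90.7]
tcp_rot: [-29.8, 89.7, -46.7]
ft_force: [-1.0, -0.2, -4.4]
finger_gap: 35.8
```

Not yet touching; I'll creep down.

Call:
carry_out:
  commands: [0.001,0,0,0,0,0,1,0.002,0,0,0,0,0,1,0.0025,0,0,0,0,0,1,0.0025,0,0,0,0,0,1]

```text
time: 15.65
tool_pos: [433.3, 290.0, 89.8]
tcp_rot: [-25.5, 89.7, -42.4]
ft_force: [-5.9, -3.8, 10.3]
finger_gap: 35.8
```

Call:
carry_out:
  commands: [-0.001,0,0,0,0,0,1,-0.001,0,0,0,0,0,0,-0.001,0,0,0,0,0,-0.2,-0.001,0,0,0,0,0,-0.3,-0.001,0,0,0,0,0,-0.3,-0.03,0,0,0,0,0,-0.3,-0.08,0,0,0,0,0,-0.3,-0.11,0,0,0,0,0,-0.3,-0.11,0,0,0,0,0,-0.3,-0.11,0,0,0,0,0,-0.3]

```text
time: 16.9
tool_pos: [432.5, 290.3, 198.9]
tcp_rot: [-34.1, 89.7, -51.0]
ft_force: [-0.8, -0.0, -0.8]
finger_gap: 55.5
```

```bash
python3 - <<'E'
from h import *
p,d,c=snap("wrist");W=cloud(d,c);M=masks(p);save("wrist8",p)
print(ell(W,M["steel"],74,84,(432,290),27),ell(W,M["steel"],55,84,(432,290),48),ell(W,M["red"],10,40,(432,290),80))
q=M["red"]&(W[...,2]>20);print(cv2.minAreaRect(W[q][:,:2].astype(np.float32)))
go((621,-159.5,140,73))
E
```

```text
(801, array([432.1, 289.8]), array([432.7, 289.6]), 19.9, np.float64(78.3)) (5835, array([429.8, 290.6]), array([433.2, 289.6]), 42.4, np.float64(60.8)) (1763, array([400.1, 300.1]), array([431.9, 290.3]), 63.2, np.float64(30.6))
((543.5299682617188, 424.3552551269531), (452.0052490234375, 124.69015502929688), 50.20413589477539)
t 16.95 tcp [432.1 290.1 198.2] jaw 73.1 j6 -44.6 F [-0.2 -0.7  0.4] gap 55.6 nose 22.0
(621, -159.5, 140) [0.061, -0.3749, 0.3114] [0.1, 0.2, 0.2]
```

View pics/wrist8.png

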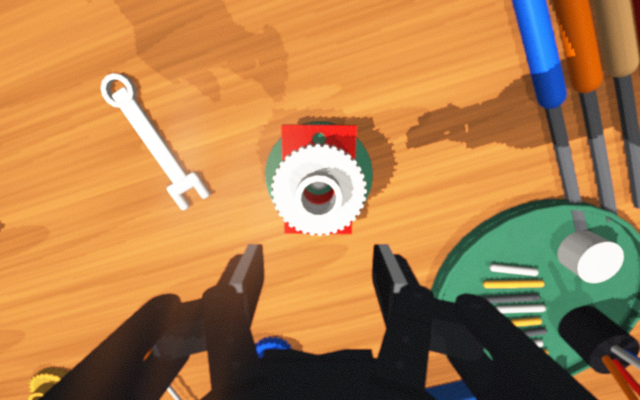

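The steel gear sits centred on the plate (hub at (318,195)): measured (432.9,289.6), against (432.3,289.7) for the plate, at the right height. Next, the brass gear.

Call:
carry_out:
  commands: [0,-0.035,0.029,0,0,0,-0.3,0.01,-0.073,0.061,0,0,0,-0.3,0.02,-0.11,0.092,0,0,0,-0.3,0.03,-0.148,0.123,0,0,0,-0.3,0.04,-0.186,0.154,0,0,0,-0.3,0.05,-0.224,0.186,0,0,0,-0.3,0.06,-0.262,0.218,0,0,0,-0.3,0.065,-0.3,0.249,0,0,0,-0.3,0.065,-0.338,0.281,0,0,0,-0.3,0.065,-0.375,0.311,0,0,0,-0.3,0.065,-0.375,0.311,0,0,0,-0.3,0.065,-0.375,0.311,0,0,0,-0.3]

```text
time: 18.45
tool_pos: [619.4, -159.1, 134.0]
tcp_rot: [-82.2, 89.8, -99.2]
ft_force: [-0.6, -0.3, -0.5]
finger_gap: 55.9
```

```bash
python3 - <<'E'
from h import *
p,d,c=snap("wrist");W=cloud(d,c);M=masks(p);save("wrist9",p)
s=ell(W,M["brass"],26,34,(621,-160),27);print(s,ell(W,M["brass"],5,34,(621,-160),55))
x,y=s[2];go((x,y,39,73))
E
```

```text
(918, array([ 619.2, -158. ]), array([ 620. , -158.3]), 19.9, np.float64(30.3)) (4018, array([ 616.6, -157. ]), array([ 620.3, -158.3]), 34.2, np.float64(12.9))
t 18.5 tcp [ 619.6 -158.5  134.4] jaw 73.1 j6 -91.9 F [-0.8  0.1 -0.3] gap 55.4 nose 22.0
(np.float64(620.0), np.float64(-158.3), 39) [0.0954, 0.0006, 0.0002] [0.1, 0.1, 0.2]
```

Call:
carry_out:
  commands: [0.04,0.0005,0,0,0,0,-0.3,0.07,0.0005,0,0,0,0,-0.3,0.085,0.0005,0,0,0,0,-0.3,0.093,0.0005,0,0,0,0,-0.3,0.093,0.0005,0,0,0,0,-0.3,0.093,0.0005,0,0,0,0,1,0.093,0.0005,0,0,0,0,1,0.093,0.0005,0,0,0,0,1,0.093,0.0005,0,0,0,0,1,0.093,0.0005,0,0,0,0,1]
  grip_force: 80

```text
time: 19.75
tool_pos: [620.9, -158.6, 43.7]
tcp_rot: [-42.0, 89.7, -58.9]
ft_force: [-1.6, 0.9, 5.6]
finger_gap: 35.9
```

Call:
carry_out:
  commands: [-0.01,0,0,0,0,0,1,-0.025,0,0,0,0,0,1,-0.05,0,0,0,0,0,1,-0.08,0,0,0,0,0,1,-0.115,0,0,0,0,0,1,-0.145,0,0,0,0,0,1,-0.15,0,0,0,0,0,1,-0.15,0,0,0,0,0,1]

```text
time: 20.75
tool_pos: [620.5, -157.9, 193.6]
tcp_rot: [-40.8, 89.7, -57.7]
ft_force: [-0.2, 0.4, -4.5]
finger_gap: 35.4
```

```bash
python3 - <<'E'
from h import *
p,d,c=snap("wrist");W=cloud(d,c);M=masks(p);save("wrist10",p)
P,R,s=cur();z=P[2]-41
print(ell(W,M["brass"],z+5,z+17,P,50))
go((432.9,289.7,190,73))
E
```

```text
(4722, array([ 607.3, -154.6]), array([ 620. , -158.3]), 34.7, np.float64(162.4))
t 20.8 tcp [ 619.9 -157.8  192.4] jaw 73.1 j6 -91.8 F [-0.4  0.2 -5. ] gap 35.9 nose 22.0
(432.9, 289.7, 190) [0.0005, 0.3737, -0.3091] [0.1, 0.1, 0.2]
```

Call:
carry_out:
  commands: [0,0.015,-0.0125,0,0,0,1,0,0.045,-0.037,0,0,0,1,0,0.083,-0.0685,0,0,0,1,0,0.121,-0.1,0,0,0,1,0,0.16,-0.132,0,0,0,1,0,0.2,-0.165,0,0,0,1,0,0.24,-0.198,0,0,0,1,0,0.28,-0.231,0,0,0,1,0,0.315,-0.26,0,0,0,1,0,0.345,-0.285,0,0,0,1,0,0.365,-0.301,0,0,0,1,0,0.374,-0.309,0,0,0,1]

```text
time: 22.3
tool_pos: [431.0, 291.0, 189.1]
tcp_rot: [-88.4, 89.7, -105.2]
ft_force: [-0.3, -0.1, -4.2]
finger_gap: 35.7
```

Call:
carry_out:
  commands: [0,0,0,0,0,0,1,0,0,0,0,0,0,1,0,0,0,0,0,0,1]

```text
time: 22.68
tool_pos: [431.4, 290.2, 189.0]
tcp_rot: [-87.9, 89.7, -104.8]
ft_force: [-0.2, 0.2, -4.1]
finger_gap: 35.9
```

```bash
python3 - <<'E'
from h import *
p,d,c=snap("wrist");W=cloud(d,c);M=masks(p);save("wrist11",p)
P,R,s=cur();z=P[2]-42
print(ell(W,M["brass"],z+5,z+17,P,50))
go((433.1,290,121,73))
E
```

```text
(4794, array([418.3, 293.5]), array([430.5, 289.6]), 34.4, np.float64(157.9))
t 22.73 tcp [431.5 290.3 189.1] jaw 73.1 j6 -44.7 F [-0.2  1.2 -3.5] gap 35.5 nose 22.0
(433.1, 290, 121) [0.0681, 0.0005, 0.0016] [0.1, 0.0, 0.3]
```

Call:
carry_out:
  commands: [0.02,0.0006,0.002,0,0,0,1,0.042,0.0006,0.002,0,0,0,1,0.054,0.0006,0.002,0,0,0,1,0.06,0.0006,0.002,0,0,0,1,0.063,0.0006,0.002,0,0,0,1,0.065,0.0006,0.002,0,0,0,1,0.066,0.0006,0.002,0,0,0,1,0.067,0.0006,0.002,0,0,0,1,0.067,0.0006,0.002,0,0,0,1]

```text
time: 23.85
tool_pos: [433.5, 290.0, 122.2]
tcp_rot: [-86.0, 89.7, -102.8]
ft_force: [0.4, -0.0, -3.5]
finger_gap: 35.6
```

Call:
carry_out:
  commands: [0.001,0,-0.0003,0,0,0,1,0.002,0,-0.0003,0,0,0,1,0.0025,0,-0.0003,0,0,0,1,0.0025,0,-0.0003,0,0,0,1]

```text
time: 24.35
tool_pos: [433.8, 290.3, 121.6]
tcp_rot: [-69.8, 89.7, -86.6]
ft_force: [-5.2, -4.7, 12.6]
finger_gap: 35.6
```

Contact. Releasing gently as before, then withdrawing.

Call:
carry_out:
  commands: [-0.001,0,0,0,0,0,1,-0.001,0,0,0,0,0,0,-0.001,0,0,0,0,0,-0.2,-0.001,0,0,0,0,0,-0.3,-0.001,0,0,0,0,0,-0.3,-0.03,0,0,0,0,0,-0.3,-0.08,0,0,0,0,0,-0.3,-0.11,0,0,0,0,0,-0.3,-0.11,0,0,0,0,0,-0.3,-0.11,0,0,0,0,0,-0.3]

```text
time: 25.6
tool_pos: [433.4, 290.6, 230.7]
tcp_rot: [-80.8, 89.7, -97.6]
ft_force: [0.0, 0.3, -0.2]
finger_gap: 55.4
```

```bash
python3 - <<'E'
from h import *
p,d,c=snap("wrist");W=cloud(d,c);M=masks(p);save("wrist12",p)
print(ell(W,M["brass"],104,114,(433,290),27),ell(W,M["brass"],85,114,(433,290),48),ell(W,M["steel"],50,66,(433,290),48))
go((647,158.8,140,73))
E
```

```text
(794, array([432.6, 290. ]), array([433.3, 289.8]), 19.9, np.float64(108.3)) (3463, array([430.3, 291.2]), array([433.5, 289.9]), 34.2, np.float64(91.0)) (1393, array([412.5, 294.5]), array([432.8, 289.6]), 42.0, np.float64(60.5))
t 25.65 tcp [433.1 290.4 230. ] jaw 73.1 j6 -44.8 F [-0.1  0.3 -0.5] gap 55.5 nose 22.0
(647, 158.8, 140) [0.0904, -0.0634, 0.2429] [0.1, -0.0, 0.3]
```

View pics/wrist12.png

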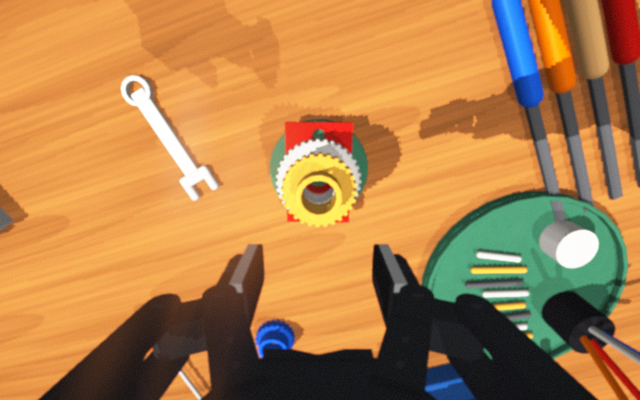

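Brass is centred (hub at (319,195)): measured (433.4,289.9), top at about 108 mm as it should be. Before moving to the blue gear I'll check clearance from the vise and tray.

```bash
python3 - <<'E'
from h import *
for n in("scene","side"):
    W=np.load(n+"0.npz")["W"]
    for x,y in((647,159),(593,192),(540,225)):
        dd=np.hypot(W[...,0]-x,W[...,1]-y);o=[]
        for lo,hi in((38,100),(100,350)):
            q=(dd<250)&(W[...,2]>lo)&(W[...,2]<hi);i=np.where(q,dd,1e9).argmin()
            o+= [(round(dd.flat[i]),W.reshape(-1,3)[i].round().tolist())]
        print(n,(x,y),o)
E
```

```text
scene (647, 159) [(165, [781.0, 255.0, 45.0]), (147, [650.0, 12.0, 292.0])]
scene (593, 192) [(198, [780.0, 257.0, 48.0]), (186, [555.0, 11.0, 248.0])]
scene (540, 225) [(242, [780.0, 257.0, 48.0]), (215, [554.0, 11.0, 271.0])]
side (647, 159) [(163, [778.0, 256.0, 66.0]), (146, [657.0, 14.0, 341.0])]
side (593, 192) [(196, [778.0, 256.0, 66.0]), (178, [568.0, 16.0, 319.0])]
side (540, 225) [(240, [778.0, 256.0, 66.0]), (209, [559.0, 17.0, 307.0])]
```

Call:
carry_out:
  commands: [0,-0.013,0.048,0,0,0,-0.3,0.01,-0.026,0.1,0,0,0,-0.3,0.03,-0.039,0.15,0,0,0,-0.3,0.055,-0.052,0.2,0,0,0,-0.3,0.08,-0.0634,0.243,0,0,0,-0.3,0.095,-0.0634,0.243,0,0,0,-0.3,0.095,-0.0634,0.243,0,0,0,-0.3,0.095,-0.0634,0.243,0,0,0,-0.3]

```text
time: 26.65
tool_pos: [646.5, 159.6, 135.8]
tcp_rot: [-91.4, 89.7, -108.2]
ft_force: [0.6, 0.9, 0.8]
finger_gap: 55.7
```

```bash
python3 - <<'E'
from h import *
p,d,c=snap("wrist");W=cloud(d,c);M=masks(p);save("wrist13",p)
s=ell(W,M["blue"],26,34,(647,159),27);print(s,ell(W,M["blue"],5,34,(647,159),45))
x,y=s[2];go((x,y,41,73))
E
```

```text
(224, array([643.9, 160.2]), array([645.8, 161.3]), 19.5, np.float64(28.9)) (1260, array([642.7, 165.4]), array([645.9, 161.7]), 26.5, np.float64(13.4))
t 26.7 tcp [646.9 159.7 136.6] jaw 73.2 j6 -63.5 F [-0.  -0.1 -0.1] gap 55.3 nose 22.0
(np.float64(645.8), np.float64(161.3), 41) [0.0956, 0.0017, -0.0017] [0.2, 0.1, 0.3]
```

Call:
carry_out:
  commands: [0.04,0.001,-0.0012,0,0,0,-0.3,0.07,0.001,-0.0012,0,0,0,-0.3,0.085,0.001,-0.0012,0,0,0,-0.3,0.0945,0.001,-0.0012,0,0,0,-0.3,0.0945,0.001,-0.0012,0,0,0,-0.3,0.0945,0.001,-0.0012,0,0,0,1,0.0945,0.001,-0.0012,0,0,0,1,0.0945,0.001,-0.0012,0,0,0,1,0.0945,0.001,-0.0012,0,0,0,1,0.0945,0.001,-0.0012,0,0,0,1]
  grip_force: 50

```text
time: 27.95
tool_pos: [647.3, 160.8, 44.2]
tcp_rot: [-46.7, 89.7, -63.5]
ft_force: [-2.3, -0.1, 6.6]
finger_gap: 37.2
```

Call:
carry_out:
  commands: [-0.01,0,0,0,0,0,1,-0.025,0,0,0,0,0,1,-0.055,0,0,0,0,0,1,-0.09,0,0,0,0,0,1,-0.13,0,0,0,0,0,1,-0.165,0,0,0,0,0,1,-0.18,0,0,0,0,0,1,-0.18,0,0,0,0,0,1,-0.18,0,0,0,0,0,1]

```text
time: 29.08
tool_pos: [645.9, 161.4, 222.1]
tcp_rot: [-80.1, 89.7, -96.8]
ft_force: [0.7, 1.1, -2.2]
finger_gap: 36.8
```

```bash
python3 - <<'E'
from h import *
p,d,c=snap("wrist");W=cloud(d,c);M=masks(p);save("wrist14",p)
P,R,s=cur();z=P[2]-41
print(ell(W,M["blue"],z+5,z+17,P,40))
go((433.4,290,225,73))
E
```

```text
(2196, array([637.3, 165.7]), array([639.6, 163.1]), 25.2, np.float64(190.4))
t 29.12 tcp [645.8 161.4 221.7] jaw 73.2 j6 -63.4 F [-0.1 -0.6 -1.8] gap 37.1 nose 22.0
(433.4, 290, 225) [-0.0037, 0.0618, -0.2405] [0.2, 0.0, 0.3]
```

View pics/wrist14.png

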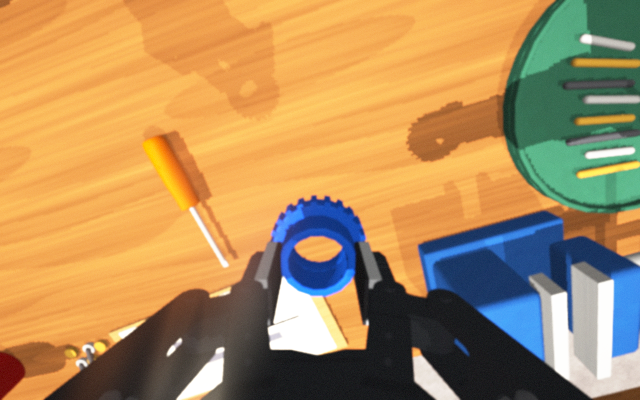

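Blue is gripped by the hub, level, bore at (318,257). Carrying it over the stack.

Call:
carry_out:
  commands: [0,0.004,-0.015,0,0,0,1,0,0.013,-0.05,0,0,0,1,0,0.024,-0.093,0,0,0,1,0,0.035,-0.136,0,0,0,1,0,0.046,-0.179,0,0,0,1,0,0.055,-0.214,0,0,0,1,0,0.06,-0.233,0,0,0,1,0,0.062,-0.2405,0,0,0,1,0,0.062,-0.2405,0,0,0,1,0,0.062,-0.2405,0,0,0,1,0,0.062,-0.2405,0,0,0,1]

```text
time: 30.5
tool_pos: [434.1, 289.7, 221.2]
tcp_rot: [-86.3, 89.7, -103.1]
ft_force: [0.0, -0.5, -0.5]
finger_gap: 36.8
```

```bash
python3 - <<'E'
from h import *
def hub(f,col,z,P):
    p,d,c=f;W=cloud(d,c);M=masks(p)[col]
    q=M&(abs(W[...,2]-z)<3)&(np.hypot(W[...,0]-P[0],W[...,1]-P[1])<26)
    X=W[q];cc,rr=cv2.minEnclosingCircle(X[:,:2].astype(np.float32));return len(X),np.round(cc,1),round(rr,1),X[:,2].mean().round(1),X[:,:2].mean(0).round(1)
P,R,s=cur()
f=snap("wrist");save("wrist15",f[0])
for k in (28,26,24):print(hub(f,"blue",P[2]-41.5+k+2,P))
go((433.4,290.2,151,73))
E
```

```text
(958, array([432.9, 289.4]), 19.8, np.float64(207.6), array([426.5, 290.6]))
(1376, array([431.7, 290.2]), 20.7, np.float64(207.1), array([427.2, 290.7]))
(1599, array([431.7, 290.2]), 20.7, np.float64(206.5), array([428. , 290.3]))
t 30.55 tcp [434.  289.7 221.2] jaw 73.1 j6 -44.9 F [ 0.2  0.2 -0.9] gap 36.9 nose 22.0
(433.4, 290.2, 151) [0.0702, 0.0006, -0.0008] [0.1, 0.0, 0.3]
```

Call:
carry_out:
  commands: [0.02,0.0005,0,0,0,0,1,0.042,0.0005,0,0,0,0,1,0.054,0.0005,0,0,0,0,1,0.06,0.0005,0,0,0,0,1,0.064,0.0005,0,0,0,0,1,0.066,0.0005,0,0,0,0,1,0.068,0.0005,0,0,0,0,1,0.0685,0.0005,0,0,0,0,1,0.0685,0.0005,0,0,0,0,1]

```text
time: 31.68
tool_pos: [434.2, 289.9, 152.9]
tcp_rot: [-84.6, 89.7, -101.4]
ft_force: [-0.1, -0.1, -1.3]
finger_gap: 36.9
```

Call:
carry_out:
  commands: [0.001,0,0,0,0,0,1,0.0015,0,0,0,0,0,1,0.002,0,0,0,0,0,1,0.002,0,0,0,0,0,1]

```text
time: 32.17
tool_pos: [434.7, 290.1, 152.1]
tcp_rot: [-70.5, 89.7, -87.3]
ft_force: [-2.0, -2.4, 7.3]
finger_gap: 36.8
```

Call:
carry_out:
  commands: [-0.0007,0,0,0,0,0,1,-0.0007,0,0,0,0,0,0,-0.0007,0,0,0,0,0,-0.2,-0.0007,0,0,0,0,0,-0.3,-0.0007,0,0,0,0,0,-0.3,-0.03,0,0,0,0,0,-0.3,-0.08,0,0,0,0,0,-0.3,-0.11,0,0,0,0,0,-0.3,-0.11,0,0,0,0,0,-0.3,-0.11,0,0,0,0,0,-0.3,-0.11,0,0,0,0,0,-0.3]

```text
time: 33.55
tool_pos: [433.9, 290.2, 260.3]
tcp_rot: [-94.8, 89.6, -111.6]
ft_force: [-0.1, -0.0, 0.7]
finger_gap: 55.5
```

```bash
python3 - <<'E'
from h import *
p,d,c=snap("wrist");W=cloud(d,c);M=masks(p);save("wrist16",p);C=(433,290)
print(ell(W,M["blue"],134,144,C,27),ell(W,M["blue"],115,144,C,40),ell(W,M["brass"],85,98,C,48),ell(W,M["steel"],50,66,C,48))
p2,_,_=snap("side");a=np.hstack([cv2.resize(p[80:280,200:440],(480,400)),cv2.resize(p2[80:240,160:320],(320,400))]);save("final",a);go()
E
```

```text
(230, array([430.6, 289.4]), array([433.7, 289.8]), 19.8, np.float64(137.2)) (1112, array([429.8, 293.5]), array([433.3, 289.9]), 26.3, np.float64(121.6)) (938, array([418., 295.]), array([433.3, 289.7]), 34.0, np.float64(90.4)) (1144, array([412.8, 294.3]), array([432.9, 289.6]), 42.0, np.float64(60.4))
t 33.65 tcp [434.  290.3 260.7] jaw 73.2 j6 -44.8 F [-0.8  0.7 -0.9] gap 56.0 nose 22.0
```

View pics/final.png

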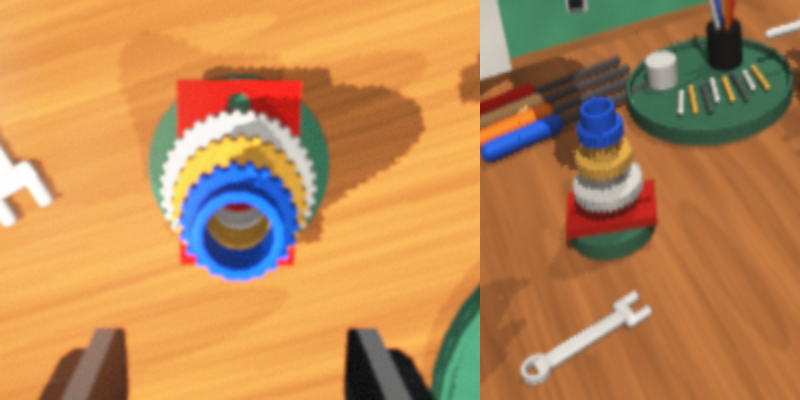

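The wrist and side crops show the full stack upright and concentric (blue hub at (238,235) in the left crop), with the gripper clear. Handing in.

```bash
python3 -c "
from bench import order;print(order.hand_in())"
```

```text
the job is handed in; nothing more can be done
None
```

The gear set is stacked on the green stand, and I handed the job in at about 34 s of the 138 s allowed. I lifted the red plate level off its pins and set it over the spigot. The steel, brass and blue gears followed, each lowered to light contact before release. The hand-in reported no verdict.

**Last checks (wrist camera):**

| Piece | Axis x, y (mm) | Height check |
|---|---|---|
| Red plate | 432.3, 289.7 (measured after its own placing) | hub top 48.3 mm (should be 48) |
| Steel gear | 432.9, 289.6 | hub top 78.3 mm (should be 78) |
| Brass gear | 433.3, 289.7 | hub top 108.3 mm (should be 108) |
| Blue gear | 433.3–433.7, 289.8 | hub top 137.2 mm (should be 138) |

- **Centring:** each gear is within about 1 mm of the piece below. The plate is about 2.4 mm from the spigot centre, against the 8 mm limit.
- **Robot:** the gripper is about 100 mm above the stack and touches nothing.
- **Leave-alone items:** the arm never went near the screwdriver, spanner or V-block. I did not measure their positions again at the end.

**Disagreements:**
- The scene and side cameras placed the plate 3–4 mm from where the wrist camera did, partly because of their calibration and the gripper blocking the view. I relied on the wrist camera, which matched the arm's own position.
- The gripper read a 36–37 mm opening on the 40 mm hubs, but every grip held.

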